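# Load the cup steriliser and hold its rack at the ball catch

### The arm

A 6-joint arm with a two-finger parallel gripper is mounted at the origin on the work surface. World frame = base frame: x ahead of the robot, y to its left, z up, the work surface at z = 0. Lengths are in m, angles in degrees, forces in N, time in s.
With the tool pointing down it reaches from about 0.35 to 0.875 m from the base axis. Payload 4.2 kg.
Tool frame: the origin (TCP) lies midway between the tips of the shut fingers; the grasp point (between the pads) lies 19 mm behind it; z points along the fingers, y is the line along which they close (so a half turn about z gives the same grasp; the last joint's range is limited). The gripper opens to 87 mm and grips with 3 to 60 N. Pads are 19 mm wide; open, the fingers measure 117 mm over their backs; the gripper's body (75 mm by 190 mm) begins 51 mm behind the grasp point.
Start: joints at [14.817, 22.042, 0.453, 0, -68.411, -14.817], TCP at [0.625, 0, 0.223] pointing down, gripper open.
Joint ranges: [-179.83, 179.83], [-69.29, 118.12], [-61.27, 80.66], [-181.25, 117.63], [-171.15, -9.14], [-177.46, 177.46]. Speed limits (degrees/s): [159.86, 159.86, 180, 180, 180, 180].

### API

Orientations are given as [roll, pitch, yaw] about the fixed x, y, z axes, in that order (R = Rz(yaw) Ry(pitch) Rx(roll)).
In Python, from workcell import env gives the robot as it stands. The module is installed in compiled form; this text tells all that it offers. Calls block until the motion is done:
- env.goto(position, orientation): joint-space move of the TCP to a pose.
- env.move_straight(position, rotation=None, rate=0.15, force_limit=None): straight line of the TCP; rotation=None keeps the orientation; rate is the mean speed in m/s. With force_limit (N) it stops when the force on the tool has changed by that much, and returns True; else False.
- env.set_joints(angles): joint-space move.
- env.gripper_to(opening, grasp_force=None): opening from 0.0 (shut) to 1.0 (fully open); grasp_force is the grip in N (None keeps the last); returns when the fingers have stopped.
- env.dwell(seconds).
- env.inverse_kinematics(position, orientation): joint angles nearest the present ones, or None.
- env.read_state(): the state.
- env.grab_frame(name): name is "scene" or "side" or "wrist"; returns a dict with "image" (400x640x3 uint8, blue, green, red), "fx", "fy", "cx", "cy" (pixels), "position" and "orientation" of the camera in the world. Camera axes: x right, y up, looking along -z (the intrinsics and any distortion apply to the point x, -y, -z); pixel columns grow to the right and rows downward; lengths in m; the calibration is good to about 2 mm. The wrist camera is an equidistant fisheye: a pixel r from the principal point sees the ray r / f radians off the axis. A picture is of the moment at which its call begins. There is no depth.
A pose or a line that the arm cannot do raises env.Unreachable and nothing moves.
- env.close_job(): hands the job in; it is judged then, once.
Trained networks look in a picture, given as the dict that the camera call returned (one of the last four; its "shot" number tells which), for a name from the list of things; names that differ only in an ending like _2 or _b are one class to them, and where a whole thing is asked for, a point or a joint stands for the part that bears it (a point fixed in the world has none). Each returns a list of dicts, best first, with "score" (0 to 1); they miss things now and then, are a little off and sometimes report something else, mostly with a low value. They report only what shows in the picture. A call takes as long as a camera call. They do not tell look-alikes from the thing itself.
- env.search_frame(picture, thing): "xyz" ([x, y, z] in m, in world coordinates, good to about 4 mm: the middle of the surface that is visible of it).
- env.trace(picture, thing): "mask" (400x640 bool, what is visible of it).
The state is a dict: "clock": time; "joint_positions": joint angles; "qvel": joint speeds; "joint_torque": joint torques, N m; "position": TCP position; "tool_rot": TCP orientation; "force": force on the tool from outside, world axes, zero at the start; "wrist_torque": the same for the moment, N m; "opening": opening from 0.0 (shut) to 1.0 (fully open); "finger_force": force on a finger pad.
Only numpy, scipy, OpenCV 4.12 (cv2) and the standard library are available. Lean on these libraries where they do the work, as an engineer would, in place of code of your own. Each camera call takes 0.05 s, during which the arm holds its last target. There are 200 camera calls.

### The job

Put the two washed tea cups from the wooden tray one by one, upright, each into a pocket of its own in the steriliser's pulled-out rack (any of the three), setting them down rather than letting them fall in. Then take the rack by its handle and ease it into the steriliser, without slamming it or running on past the catch, until you feel the spring ball drop in between the two beads on the rack's side. Finish still gripping the handle and holding the rack at that notch while I set the timer, and leave the other things on the counter alone.

Things in the scene. Friction and masses are not known exactly. Their poses are not given: they have to be found in the camera images.
- cup0_center (a point): white handleless tea cup, mouth up, loose, 120 g or so, 60 mm tall, 52 mm across at the mouth (almost straight-sided above 18 mm from its foot, foot 41 mm across), wall 4 mm; on the tray at the start. The point is on its axis, half-way up (30 mm above its foot); z up
- cup1_center (a point): a second, identical tea cup; point as for the first
- tray: fixed brown wooden tray, 130 mm (x) by 230 mm (y), on which the cups stand; floor 3 mm above the counter, rim 9 mm above the counter. Origin under its centre at counter height
- steriliser_front (a point): middle of the upper front edge of the fixed flat white UV steriliser (window in its top): 280 mm deep (x), 360 wide (y), 130 high, open at the front, with a sill 12 mm high that runs 70 mm out in front. The point is 130 mm above the counter; own x points from the front to the back
- rack: steel sliding rack, 205 mm long (own x), 290 wide (y), walls 42 mm above the counter. It only slides: own +x is in, -x out, 178 mm between end stops; at the start within 30 mm of the outer stop. Drag about 2 N, stays where left. Axes parallel to the steriliser's; origin below the middle pocket at counter height. Three pockets in a row along y, handle at its front, two beads on its right (-y) side
- rack_handle (a point): middle of the rack's bail handle: a level round bar 10 mm thick, 100 mm long along the rack's y, 90 mm above the counter, 105 mm in front (-x) of the pocket row; axes as the rack's. About 50 mm in front of the steriliser's front face when the rack is at the catch
- pocket0 (a point): left (+y) pocket of the rack: round hole 61 mm across in a 5 mm plate whose top is 37 mm above the counter; a cup stands through it on the pan 15 mm below the plate's top. The point is the centre of the pocket's floor, 22 mm above the counter; axes as the rack's. Pockets are 95 mm apart
- pocket1 (a point): middle pocket; point as for the left one
- pocket2 (a point): right (-y) pocket; point as for the left one
- rack_notch (a point): the notch between the two upright beads (each 12 mm round, standing 5 to 6 mm proud, 15 mm apart) on the rack's right side, 69 mm in front (-x) of the pocket row: the place on the rack where the ball sits when it has dropped in; axes as the rack's
- catch_ball (a point): centre of the 10 mm spring ball of the catch, on the sill to the right of the rack; x along the rails, inwards. The rack is at the catch when its notch is level with the ball along x
- catch: small dark steel block of the ball catch, 24 mm long, 34 high, brass nose, fixed on the sill in front of the steriliser, clamped up to 10 mm nearer or further along the rails from run to run. Sliding in, the leading bead meets the ball about 13 mm early: push over it (about 10 N at the handle); then the ball snaps into the notch and draws the rack in; the second, higher bead (about 15 N) feels like a stop
- paper_cups_a: bystander: stack of upside-down paper cups, 77 mm across, 110 mm high; origin under its centre
- paper_cups_b: bystander: shorter stack of upside-down paper cups, 77 mm across, 94 mm high; origin under its centre
- sanitiser: bystander: clear bottle, 64 mm across, 140 mm high; origin under its centre
There are look-alikes about, which are no part of the job. What is shaped like the part that bears cup1_center but pink is not meant.

How it is judged:
By the outcome, as a careful person would: the job done as asked, in the order asked, and still so for the second after the job is handed in, while the arm keeps its last pose, push and grip.
It also fails if it takes over 72 s, if anything falls off the work surface, if the arm or the gripper's body presses on something with over 40 N, if the wrist force passes 120 N, or if a joint passes its speed limit or range.

## Working session

There is one attempt and no reset: what is moved stays moved. The work goes in short steps, each a Python script; the robot and the scene stay as the last script left them, time stands still between calls to the robot, and variables do not carry over. Pictures are saved under pics/ and viewed, at most 10 in all, crops included, and the job is handed in when it is done.

```bash
mkdir -p pics
cat > a.py <<'E'
from workcell import env
import cv2, numpy as np
ims=[]
for c in ("scene","side"):
    p=env.grab_frame(c); ims.append(p["image"]); cv2.imwrite(f"pics/{c}0.png",p["image"])
    print(c,np.round(p["position"],3),np.round(p["orientation"],1),p["fx"])
    for t in ("cup0_center","tray","steriliser_front","rack_handle","pocket0","pocket1","pocket2","rack_notch","catch_ball","catch","paper_cups_a","sanitiser"):
        print(t,[(np.round(d["xyz"],3).tolist(),round(d["score"],2)) for d in env.search_frame(p,t)][:5])
print(env.read_state())
E
python3 a.py
```

```text
scene [0.888 0.337 0.825] [ 36.5  -0.5 134.2] 379.38817139416193
cup0_center [([0.474, -0.412, 0.08], 0.64), ([0.47, 0.359, 0.046], 0.58)]
tray [([0.481, 0.309, 0.005], 0.8)]
steriliser_front [([0.601, -0.04, 0.037], 0.68), ([0.82, -0.027, 0.126], 0.55)]
rack_handle [([0.601, -0.043, 0.036], 0.95)]
pocket0 [([0.63, 0.387, 0.078], 0.75), ([0.603, -0.038, 0.038], 0.56)]
pocket1 [([0.63, 0.387, 0.078], 0.75), ([0.603, -0.038, 0.038], 0.56)]
pocket2 [([0.63, 0.387, 0.078], 0.75), ([0.603, -0.038, 0.038], 0.56)]
rack_notch [([0.601, -0.04, 0.037], 0.79)]
catch_ball []
catch [([0.816, -0.029, 0.127], 0.38)]
paper_cups_a [([0.681, 0.247, 0.091], 0.9), ([0.634, 0.387, 0.08], 0.73)]
sanitiser [([0.473, -0.413, 0.079], 0.78)]
side [ 0.247 -0.915  0.725] [ 57.2  -0.  -15.1] 440.48417381643253
cup0_center [([0.473, 0.338, 0.05], 0.58)]
tray [([0.443, 0.285, 0.006], 0.78), ([0.745, -0.149, 0.094], 0.47)]
steriliser_front [([0.746, -0.148, 0.093], 0.74)]
rack_handle [([0.632, -0.108, 0.037], 0.72)]
pocket0 [([0.631, -0.11, 0.037], 0.6)]
pocket1 [([0.631, -0.11, 0.037], 0.6)]
pocket2 [([0.631, -0.1
[... 259 characters left out ...]
'clock': 1.3, 'joint_positions': array([ 1.48163670e+01,  2.20413891e+01,  4.50248388e-01, -6.86898404e-04,
       -6.84129084e+01, -1.48164027e+01]), 'qvel': array([ 0.04865092,  0.03751309, -0.00478976, -0.05457945, -0.01625611,
        0.06258048]), 'joint_torque': array([ 5.66454702e-06, -3.90470409e+01,  1.87629640e+01,  4.22434151e+00,
        1.54162094e-02, -2.28401643e-05]), 'position': array([6.24949832e-01, 1.73701126e-05, 2.22535082e-01]), 'tool_rot': array([ 1.79995922e+02, -4.17978214e-04, -9.00002885e+01]), 'force': array([-0.22512257,  0.5044526 , -0.45469766]), 'wrist_torque': array([-0.04681208,  0.00642282,  0.03759691]), 'finger_force': 0.0, 'opening': 0.9985686107393378}
```

View both.

View pics/scene0.png

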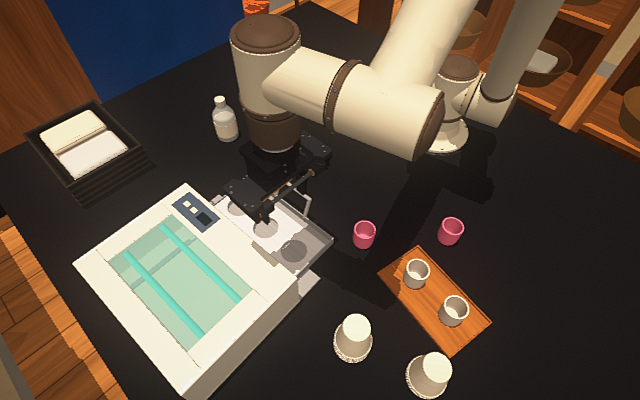

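View pics/side0.png

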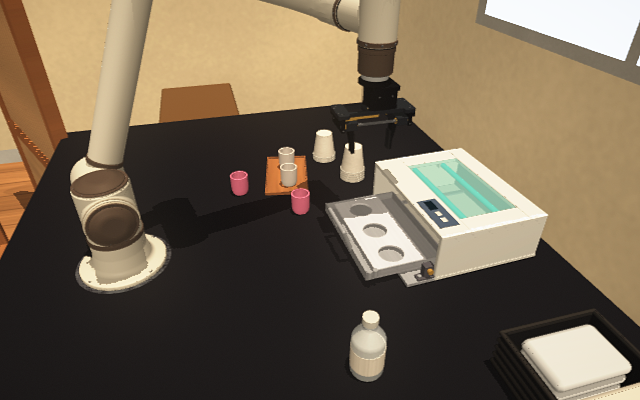

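```bash
cat > h.py <<'E'
from workcell import env
import cv2, numpy as np
from scipy.spatial.transform import Rotation as R
def cam(p): return R.from_euler('xyz',p["orientation"],degrees=True).as_matrix(),np.array(p["position"])
def px2w(p,u,v,z,fish=False):
    x,y=(u-p["cx"])/p["fx"],(v-p["cy"])/p["fy"]
    if fish:
        r=np.hypot(x,y)+1e-9; d=np.array([x/r*np.sin(r),-y/r*np.sin(r),-np.cos(r)])
    else: d=np.array([x,-y,-1.])
    M,o=cam(p); d=M@d; return o+d*(z-o[2])/d[2]
def w2px(p,w,fish=False):
    M,o=cam(p); c=M.T@(np.array(w)-o); x,y,z=c[0],-c[1],-c[2]
    if fish:
        t=np.arctan2(np.hypot(x,y),z); k=t/np.hypot(x,y); return p["cx"]+p["fx"]*x*k,p["cy"]+p["fy"]*y*k
    return p["cx"]+p["fx"]*x/z,p["cy"]+p["fy"]*y/z
E
cat > b.py <<'E'
from h import *
p=env.grab_frame("scene")
for t in ("cup0_center",):
    for m in env.trace(p,t):
        ys,xs=np.nonzero(m["mask"]); print(m["score"],xs.min(),xs.max(),ys.min(),ys.max(),p["image"][m["mask"]].mean(0))
print("rough",px2w(p,417,268,.063),px2w(p,455,304,.063), px2w(p,364,229,.06),px2w(p,451,226,.06))
env.goto([.48,.27,.33],[180,0,-90])
crops=[]
for c in("scene","side","wrist"):
    p=env.grab_frame(c); cv2.imwrite(f"pics/{c}1.png",p["image"])
    np.save(f"pics/{c}1.npy",{k:v for k,v in p.items()},allow_pickle=True)
    for t in ("cup0_center","rack_handle","catch_ball","rack_notch","pocket1","catch"):
        print(c,t,[(np.round(d["xyz"],3).tolist(),round(d["score"],2)) for d in env.search_frame(p,t)][:5])
    print({k:np.round(v,3) for k,v in p.items() if k!="image"})
w=cv2.imread("pics/wrist1.png")
s=cv2.resize(cv2.imread("pics/scene1.png")[170:300,180:360],None,fx=4,fy=4,interpolation=cv2.INTER_CUBIC)
cv2.imwrite("pics/s1c.png",s)
s=cv2.resize(cv2.imread("pics/side1.png")[140:290,310:510],None,fx=4,fy=4,interpolation=cv2.INTER_CUBIC)
cv2.imwrite("pics/d1c.png",s)
E
python3 b.py
```

```text
0.98 439 469 295 325 [131.61911357 157.60941828 179.09141274]
rough [0.46436747 0.24387378 0.063     ] [0.47631962 0.34766603 0.063     ] [0.46757611 0.09541473 0.06      ] [0.31570119 0.23771227 0.06      ]
scene cup0_center [([0.47, 0.359, 0.044], 0.84)]
scene rack_handle [([0.589, -0.08, 0.039], 0.59), ([0.681, 0.246, 0.088], 0.36)]
scene catch_ball [([0.468, 0.355, 0.043], 0.31)]
scene rack_notch [([0.593, -0.081, 0.036], 0.83)]
scene pocket1 [([0.594, -0.077, 0.039], 0.81), ([0.633, 0.387, 0.079], 0.66)]
scene catch []
{'fx': np.float64(379.388), 'fy': np.float64(379.388), 'cx': np.float64(316.134), 'cy': np.float64(195.424), 'position': array([0.888, 0.337, 0.825]), 'orientation': array([ 36.531,  -0.543, 134.237]), 'shot': np.int64(4)}
side cup0_center [([0.47, 0.339, 0.051], 0.51)]
side rack_handle [([0.633, -0.111, 0.037], 0.76)]
side catch_ball [([0.674, -0.258, 0.029], 0.77)]
side rack_notch [([0.629, -0.111, 0.039], 0.56)]
side pocket1 [([0.631, -0.111, 0.038], 0.78), ([0.678, -0.255, 0.03], 0.23)]
side catch [([0.677, -0.256, 0.026], 0.84), ([0.607, 0.363, 0.053], 0.22)]
{'fx': np.float64(440.484), 'fy': np.float64(440.484), 'cx': np.float64(318.828), 'cy': np.float64(192.393), 'position': array([ 0.247, -0.915,  0.725]), 'orientation': array([ 5.7244e+01, -7.0000e-03, -1.5084e+01]), 'shot': np.int64(5)}
wrist cup0_center [([0.476, 0.36, 0.036], 0.89)]
wrist rack_handle [([0.645, 0.034, 0.036], 0.79)]
wrist catch_ball []
wrist rack_notch [([0.64, 0.035, 0.033], 0.9)]
wrist pocket1 [([0.641, 0.035, 0.036], 0.79)]
wrist catch []
{'fx': np.float64(309.707), 'fy': np.float64(309.707), 'cx': np.float64(319.247), 'cy': np.float64(202.343), 'position': array([0.48 , 0.19 , 0.492]), 'orientation': array([-1.67060e+01,  2.60000e-02, -1.79967e+02]), 'shot': np.int64(6)}
```

```bash
python3 -c "
import cv2,numpy as np
cv2.imwrite('pics/m1.png',np.hstack([cv2.imread('pics/s1c.png')[:, :][:520,100:][:600],]))"
```

```text
(no output)
```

View pics/wrist1.png

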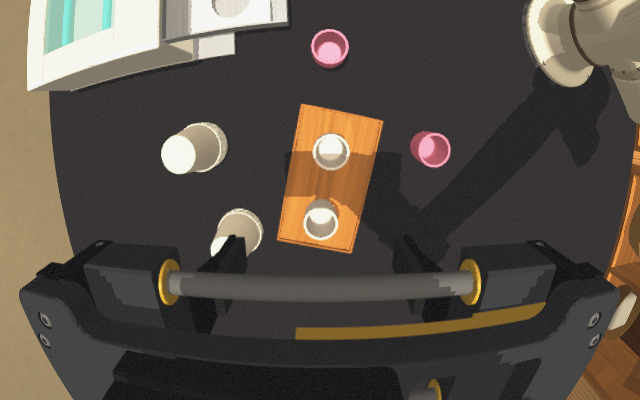

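View pics/s1c.png

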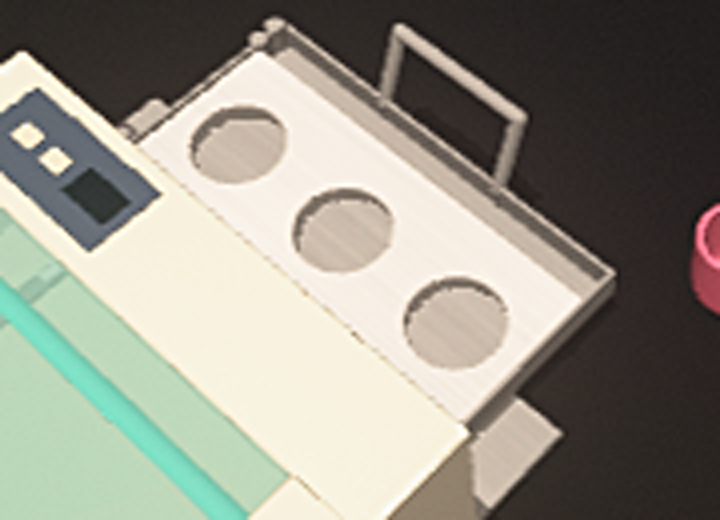

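View pics/d1c.png

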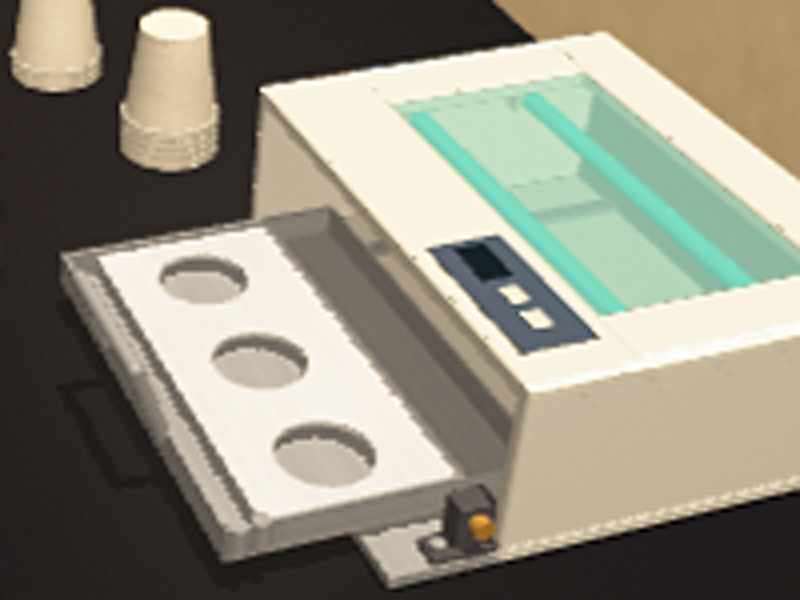

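```bash
cat > c.py <<'E'
from h import *
L=lambda c:np.load(f"pics/{c}1.npy",allow_pickle=True).item()
s,d,w=L("scene"),L("side"),L("wrist"); np.set_printoptions(precision=4,suppress=True)
P=[];Q=[]
for a,b in zip([(240,145),(345,230),(456,322)],[(203,280),(260,361),(325,455)]):
    P.append(px2w(s,180+a[0]/4,170+a[1]/4,.037)); Q.append(px2w(d,310+b[0]/4,140+b[1]/4,.037))
P=np.array(P);Q=np.array(Q); print("pockets 2..0 scene\n",P,"\n side\n",Q)
for X in(P,Q): v=X[2]-X[0]; print("spacing",np.linalg.norm(v)/2,"yaw",np.degrees(np.arctan2(-v[0],v[1])))
h=[px2w(s,180+a/4,170+b/4,.09) for a,b in((398,28),(524,116))]; print("handle",h,np.linalg.norm(h[1]-h[0]))
print("steri front corners scene",px2w(s,180+468/4,170+434/4,.13),px2w(s,180+25/4,170+52/4,.13))
print("side",px2w(d,310+262/4,140+88/4,.13),px2w(d,310+527/4,140+388/4,.13))
print("catch block top (side)",[px2w(d,310+a/4,140+b/4,z)for a,b,z in((470,488,.046),(482,527,.03))])
print("cups wrist",px2w(w,331,151.5,.063,True),px2w(w,320.5,219,.063,True))
# refine: mask of rim by fitting, bright low-saturation blobs on the tray
hsv=cv2.cvtColor(w["image"],cv2.COLOR_BGR2HSV); m=((hsv[...,1]<70)&(hsv[...,2]>90)).astype(np.uint8)
n,l,st,ce=cv2.connectedComponentsWithStats(m)
for i in range(1,n):
    if 300<st[i,4]<3000 and 290<ce[i][0]<370: print(st[i],ce[i])
E
python3 c.py
```

```text
pockets 2..0 scene
 [[ 0.6235 -0.1786  0.037 ]
 [ 0.6187 -0.0841  0.037 ]
 [ 0.6149  0.0094  0.037 ]] 
 side
 [[ 0.6124  0.0034  0.037 ]
 [ 0.6172 -0.0909  0.037 ]
 [ 0.6214 -0.1862  0.037 ]]
spacing 0.0941002224885386 yaw 2.6427311118556274
spacing 0.09490508736164577 yaw -177.30743768112848
handle [array([ 0.5157, -0.1436,  0.09  ]), array([ 0.5087, -0.0398,  0.09  ])] 0.10407231918219116
steri front corners scene [0.6856 0.0967 0.13  ] [ 0.7006 -0.2584  0.13  ]
side [0.6818 0.0894 0.13  ] [ 0.6976 -0.2619  0.13  ]
catch block top (side) [array([ 0.6853, -0.244 ,  0.046 ]), array([ 0.687, -0.26 ,  0.03 ])]
cups wrist [0.4637 0.2454 0.063 ] [0.4781 0.3449 0.063 ]
[312  39  33  24 385] [328.2156  52.4831]
[ 313  133   37   37 1040] [330.7192 151.1625]
[ 304  200   34   40 1067] [320.2821 220.0412]
[ 166  273  307   26 2928] [329.2698 287.7896]
```

```bash
cat > d.py <<'E'
from h import *
O=[180,0,-177.35]
def st(m): s=env.read_state(); print(m,round(s["clock"],1),np.round(s["position"],4),np.round(s["force"],1),"op",round(s["opening"],3),"ff",round(s["finger_force"],1),"j6",s["joint_positions"][5].round(0))
st("start")
x,y=.4638,.2450
env.goto([x,y,.14],O)
hit=env.move_straight([x,y,.032],rate=.12,force_limit=12); st(f"down {hit}")
env.gripper_to(0.3,20); st("grip")
env.move_straight([x,y,.16],rate=.15); st("lift")
env.move_straight([.6225,-.1824,.16],rate=.25); st("over")
p=env.grab_frame("wrist"); cv2.imwrite("pics/wrist2.png",p["image"]); np.save("pics/wrist2.npy",p,allow_pickle=True)
for q in((.6225,-.1824,.037),(.618,-.0875,.037),(.6137,.0064,.037)): print(np.round(w2px(p,q,True)))
E
python3 d.py
```

```text
start 3.7 [0.48 0.27 0.33] [0.5 0.3 0.1] op 1.0 ff 0.0 j6 -46.0
down False 6.1 [0.4643 0.2454 0.0327] [ 0.1 -0.1 -0.4] op 1.003 ff 0.0 j6 -133.0
grip 6.8 [0.464  0.2452 0.0321] [0.  0.2 1. ] op 0.584 ff 20.0 j6 -133.0
lift 7.8 [0.4631 0.2444 0.1589] [-0.1  0.3 -1.6] op 0.582 ff 20.0 j6 -133.0
over 9.8 [ 0.6223 -0.1815  0.1602] [-0.3  1.1 -0.7] op 0.587 ff 20.0 j6 -85.0
[319. 196.]
[415. 196.]
[495. 197.]
```

View pics/wrist2.png

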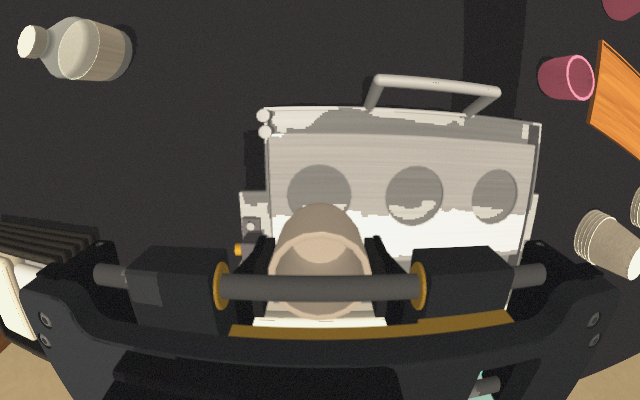

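```bash
cat > e.py <<'E'
from h import *
from d2 import st
O=[180,0,-177.35]
def place(x,y):
    env.move_straight([x,y,.062],rate=.12,force_limit=12); st("pre")
    hit=env.move_straight([x,y,.046],rate=.02,force_limit=3.5); st(f"set {hit}")
    env.gripper_to(0.74); env.dwell(.2); st("open")
    env.move_straight([x,y,.165],rate=.15)
place(.6225,-.1824)
x,y=.4772,.3460
env.move_straight([x,y,.15],rate=.3); env.gripper_to(1.0)
hit=env.move_straight([x,y,.032],rate=.12,force_limit=12); st(f"down {hit}")
env.gripper_to(0.3,20); st("grip")
env.move_straight([x,y,.16],rate=.15); st("lift")
env.move_straight([.6137,.0064,.16],rate=.25)
place(.6137,.0064); st("done")
p=np.load("pics/wrist2.npy",allow_pickle=True).item()
for n,q in(("h",(377,79,.09)),("h",(499,92,.09)),("bead",(264,116,.042)),("bead",(265,132,.042)),("catch",(250,222,.046))): print(n,np.round(px2w(p,*q,True),4))
for c in("scene","side","wrist"):
    p=env.grab_frame(c); cv2.imwrite(f"pics/{c}3.png",p["image"])
v=np.vstack([cv2.resize(cv2.imread("pics/scene3.png")[170:270,180:360],(540,300)),cv2.resize(cv2.imread("pics/side3.png")[165:265,310:490],(540,300))])
cv2.imwrite("pics/m3.png",v)
E
sed -n '3p' d.py > /tmp/l; (echo "from h import *"; cat /tmp/l) > d2.py; python3 e.py
```

```text
pre 10.8 [ 0.6233 -0.1825  0.0629] [-0.2  0.3 -0.7] op 0.583 ff 20.0 j6 -85.0
set True 11.4 [ 0.6227 -0.1823  0.0511] [0.8 0.8 3.7] op 0.59 ff 20.0 j6 -85.0
open 12.2 [ 0.6216 -0.1822  0.0499] [-0.4  0.5  0.1] op 0.739 ff 0.0 j6 -85.0
down False 16.9 [0.4777 0.3465 0.0328] [-0.2  0.1  0.4] op 1.002 ff 0.0 j6 -139.0
grip 17.6 [0.4775 0.3465 0.0323] [-0.2  1.5  2.3] op 0.592 ff 20.0 j6 -139.0
lift 18.6 [0.4765 0.3453 0.1587] [ 0.5  0.1 -2.8] op 0.588 ff 20.0 j6 -139.0
pre 21.2 [0.6145 0.0066 0.0628] [ 0.1  0.1 -1.1] op 0.595 ff 20.0 j6 -103.0
set True 21.8 [0.614  0.0064 0.0513] [0.5 0.6 3.7] op 0.59 ff 20.0 j6 -103.0
open 22.5 [0.6127 0.0063 0.0502] [-0.4 -0.   0.6] op 0.739 ff 0.0 j6 -103.0
done 23.4 [0.6129 0.0063 0.1639] [ 0.1 -0.9  1.1] op 0.738 ff 0.0 j6 -103.0
h [ 0.5153 -0.144   0.09  ]
h [ 0.5107 -0.0385  0.09  ]
bead [ 0.5485 -0.2353  0.042 ]
bead [ 0.5631 -0.234   0.042 ]
catch [ 0.6493 -0.2477  0.046 ]
```

View pics/m3.png

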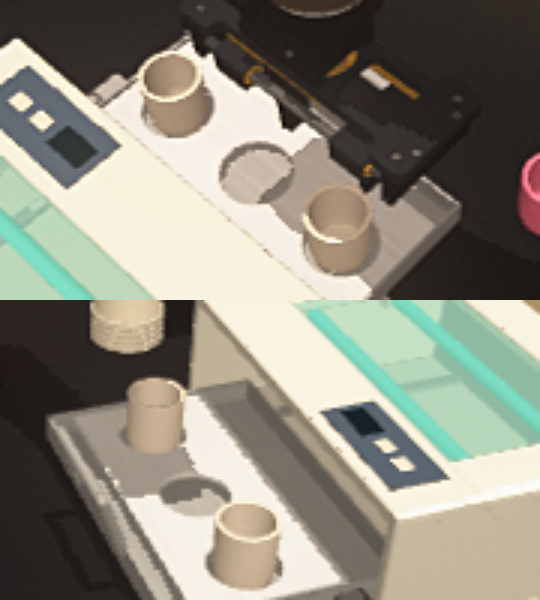

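```bash
cat > f.py <<'E'
from h import *
from d2 import st
a=np.radians(2.65); u=np.array([np.cos(a),np.sin(a),0]); O=[180,0,-87.35]
H=np.array([.513,-.0912,.073])
env.move_straight([.56,-.04,.20],rate=.25)
env.goto(H+[0,0,.1],O); env.gripper_to(.55)
hit=env.move_straight(H,rate=.12,force_limit=8); st(f"down {hit}")
env.gripper_to(0,45); st("grip")
s=env.read_state(); np.save("H.npy",s["position"])
hit=env.move_straight(H+u*.092,rate=.05,force_limit=9); st(f"in {hit}")
s=env.read_state(); print("travel",(s["position"]-H)@u,"f",s["force"]@u,"H",H)
E
python3 f.py
```

```text
down False 27.1 [ 0.5136 -0.0912  0.0736] [ 0.3  0.3 -0.2] op 0.551 ff 0.0 j6 -5.0
grip 27.9 [ 0.5135 -0.0912  0.0731] [ 0.8 -0.6  0.1] op 0.103 ff 45.0 j6 -5.0
in False 29.9 [ 0.6054 -0.087   0.0731] [-1.1 -0.7  4. ] op 0.101 ff 45.0 j6 -4.0
travel 0.09249763629458117 f -1.1318448991267236 H [ 0.513  -0.0912  0.073 ]
```

```bash
cat > g.py <<'E'
from h import *
from d2 import st
a=np.radians(2.65); u=np.array([np.cos(a),np.sin(a),0]); H=np.array([.513,-.0912,.073])
pk=0; t=.0925; n=0
while t<.142:
    t+=.001; env.move_straight(H+u*t,rate=.02)
    s=env.read_state(); f=s["force"]@u; print(f"{t*1e3:.1f} {(s['position']-H)@u*1e3:.1f} f {f:.1f} c {s['clock']:.1f}")
    pk=min(pk,f)
    if pk<-5 and f>-1: n+=1
    if n>=2 or f<-14 : break
st("end")
E
python3 g.py
```

```text
93.5 93.6 f -0.6 c 30.1
94.5 94.5 f -2.2 c 30.4
95.5 95.4 f -1.1 c 30.6
96.5 96.4 f -1.3 c 30.9
97.5 97.4 f -0.3 c 31.1
98.5 98.5 f -1.2 c 31.4
99.5 99.4 f -2.0 c 31.6
100.5 100.5 f -0.6 c 31.9
101.5 101.5 f -1.3 c 32.1
102.5 102.4 f -0.8 c 32.4
103.5 103.5 f -0.3 c 32.6
104.5 104.4 f -1.9 c 32.9
105.5 105.4 f -1.3 c 33.1
106.5 106.4 f -1.2 c 33.4
107.5 107.5 f -2.1 c 33.6
108.5 108.4 f -0.5 c 33.9
109.5 109.4 f -1.2 c 34.1
110.5 110.4 f -1.8 c 34.4
111.5 111.4 f -0.8 c 34.6
112.5 112.5 f -1.2 c 34.9
113.5 113.5 f -1.2 c 35.1
114.5 114.4 f -1.9 c 35.4
115.5 114.8 f -2.8 c 35.6
116.5 115.0 f -5.1 c 35.9
117.5 115.2 f -5.9 c 36.1
118.5 115.4 f -7.5 c 36.4
119.5 115.4 f -10.1 c 36.6
120.5 116.3 f -9.5 c 36.9
121.5 118.1 f -8.3 c 37.1
122.5 120.0 f -7.0 c 37.4
123.5 122.0 f -3.6 c 37.6
124.5 123.8 f -3.1 c 37.9
125.5 125.3 f -1.9 c 38.1
126.5 126.8 f -1.3 c 38.4
127.5 127.9 f -0.7 c 38.6
128.5 128.2 f -1.7 c 38.9
129.5 128.3 f -4.0 c 39.1
130.5 128.4 f -5.5 c 39.4
131.5 128.5 f -6.1 c 39.6
132.5 128.6 f -9.3 c 39.9
133.5 128.9 f -10.2 c 40.1
134.5 129.0 f -12.2 c 40.4
135.5 129.1 f -14.4 c 40.6
end 40.6 [ 0.6419 -0.0853  0.0731] [-14.5   1.1  15. ] op 0.1 ff 45.0 j6 -4.0
```

```bash
cat > i.py <<'E'
from h import *
from d2 import st
a=np.radians(2.65); u=np.array([np.cos(a),np.sin(a),0]); H=np.array([.513,-.0912,.073])
for t in(.132,.129,.1282,.1276,.127,.126,.125,.124,.125,.126,.127,.1277):
    env.move_straight(H+u*t,rate=.02); env.dwell(.15)
    s=env.read_state(); print(f"{t*1e3:.1f} {(s['position']-H)@u*1e3:.1f} f {s['force']@u:.1f} fz {s['force'][2]:.1f} c {s['clock']:.1f}")
p=env.grab_frame("side"); cv2.imwrite("pics/end.png",cv2.resize(p["image"][150:290,310:510],(800,560)))
E
python3 i.py
```

```text
132.0 128.9 f -7.4 fz 10.6 c 41.1
129.0 128.3 f -2.4 fz 6.4 c 41.6
128.2 128.3 f -1.4 fz 5.6 c 42.0
127.6 128.2 f 1.6 fz 4.7 c 42.4
127.0 127.9 f 3.8 fz 2.4 c 42.8
126.0 127.5 f 5.1 fz 0.2 c 43.2
125.0 127.4 f 7.5 fz -0.9 c 43.6
124.0 127.3 f 8.6 fz -2.3 c 44.0
125.0 127.3 f 7.6 fz -0.0 c 44.4
126.0 127.3 f 5.2 fz 1.2 c 44.8
127.0 127.4 f 4.7 fz 2.4 c 45.2
127.7 127.4 f 2.2 fz 5.5 c 45.6
```

View pics/end.png

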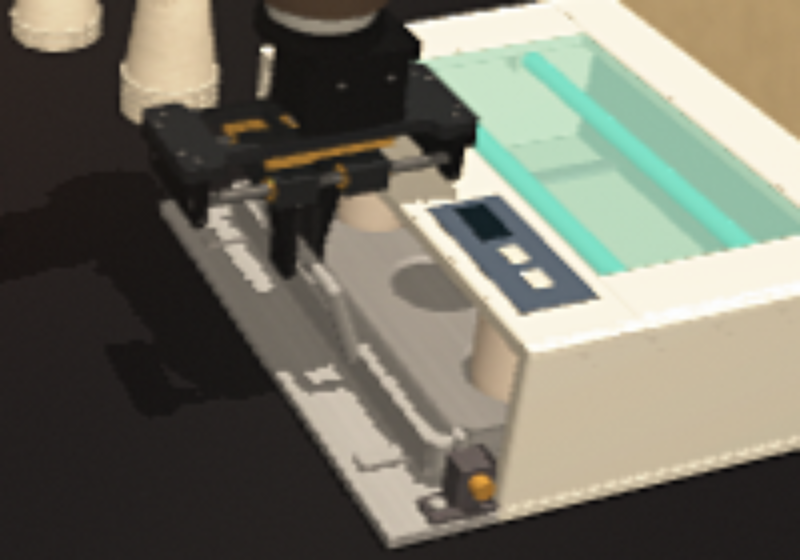

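The picture shows the beads level with the catch block at about (470, 470), and both cups upright in the rack. The rack resists in both directions, so the ball is in the notch. I'll centre it and hand the job in.

Run:
```python
from h import *
from d2 import st
a=np.radians(2.65); u=np.array([np.cos(a),np.sin(a),0]); H=np.array([.513,-.0912,.073])
env.move_straight(H+u*.1282,rate=.02); env.dwell(.4)
s=env.read_state(); print((s['position']-H)@u*1e3,s['force']@u); st("final")
print(env.close_job())
```

```text
127.50426237791979 1.362417876252054
final 46.3 [ 0.6404 -0.0853  0.0731] [ 1.5 -2.   5. ] op 0.095 ff 45.0 j6 -4.0
the job is handed in; nothing more can be done
None
```

The job is handed in at 46.3 s: both tea cups stand upright in the left and right pockets, the rack is held at the notch with the spring ball dropped in, and the gripper is still on the handle; while feeling for the notch I pressed about 14 N against the second bead, without going over it, then eased back.

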